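# Sound a dowel hole and set the cursor to the exposed length

### The job

Take the depth rod from the bench, set it on the beam of the depth gauge with its tip at the hole in the clamped sample rail, and slide it in until it bottoms, firmly but without ramming it; the hole's depth is not known. Only then slide the beam's cursor up so that it just meets the end of the rod's handle, to mark the exposed length. Leave the rod bottomed and the cursor at it, let go of both, and do not shift the other things on the bench.

Things in the scene. Friction and masses are not known exactly. Their poses are not given: they have to be found in the camera images.
- gauge: fixed depth gauge on a plywood base 425 x 90 x 15. x runs level along its beam, from the hole outwards; z up; origin on the bench under the beam, 150 mm outwards from the hole's mouth. At x = -280 to -150 mm a light wood sample rail, 50 wide, top 75 above the bench, is held between dark cheeks; the hole is in its end face
- bore_mouth (a point): centre of the mouth of the level blind hole, 45 mm above the bench; axes as the gauge's. The hole is 15 in diameter and runs towards -x; its depth lies between 30 and 65 mm, differs each time and cannot be seen (its bottom is the end of a hidden 60 mm plug, bore_floor)
- fork (a point): middle of the gap of an aluminium fork 12 mm outwards of the mouth, on the hole's axis. Open at the top, 14 mm gap, 12 thick along x, flared prongs up to 68 mm above the bench: the rod is lowered into it from above, and it leads the rod into the hole
- beam (a point): on the top of the aluminium beam, 150 mm outwards of the mouth. The beam is a wall 14 wide with black graduations on its flanks, top level and 33 mm above the bench, from 40 to 275 mm outwards of the mouth; the rod's handle lies and slides on it, which puts the rod at the height of the hole. Room for fingers on both sides down to the base
- depth_rod: loose depth rod, about 240 g: a square steel handle 45 long, 24 x 24, and out of it a plain aluminium rod 12 in diameter, 130 long, its tip bevelled. It starts lying on the bench on its handle, the rod level 6 mm clear of the bench (mass centre within the handle). Origin: centre of the handle's underside; x along the rod to the tip, z up
- rod_tip (a point): tip of the rod, 152.5 mm from the handle's centre along +x, 12 mm above its underside; axes as the rod's
- rod_end (a point): centre of the handle's outer end face, 22.5 mm from the handle's centre, on the side away from the tip; axes as the rod's
- cursor (a joint): sliding cursor on the beam, m: 0 with its face 235 mm outwards from the hole's mouth, growing towards the hole (at most 0.16). It starts between 0 and 0.03, slides against about 2 N of friction and stays where it is left. A dark steel block 30 x 30, from 31 to 62 mm above the bench, extending 30 mm outwards from its face
- cursor_face (a point): centre of the cursor's face that looks to the hole, and which meets the end of the rod's handle, 45 mm above the bench
- spray_can: standing spray can, 66 across, 190 tall; leave alone
- tape_roll: black roll of tape lying flat, 96 outside, 45 tall; leave alone
- screwdriver: screwdriver lying down; leave alone
- drawer_slide: 300 mm steel drawer slide lying flat beyond the gauge, 45 wide, 12 tall; leave alone
- glue_bottle: standing white glue bottle, 60 across, 160 tall; leave alone
- offcut: flat wood offcut 60 x 100 x 22; leave alone

How it is judged:
On the way:
1. the rod is slid into the hole until it bottoms (tip within 2.5 mm of the bottom), the cursor still 10 mm or more clear of its handle (x of bore_floor_c0 in the frame of rod_tip between 0.0275 and 0.0325 m and angle between the x axis of depth_rod and the x axis of gauge, either way round below 0.06 rad and y of rod_tip in the frame of bore_mouth between -0.004 and 0.004 m and x of rod_tip in the frame of bore_mouth below -0.025 m and x of cursor_face in the frame of rod_end below -0.01 m), for 0.3 s.
At the end, for the whole second after the job is handed in: The rod lies level on the beam, in line with the hole (within 0.06 rad), its tip within 2.5 mm of the bottom of the hole (which lies 30 mm from the centre of its plug bore_floor_c0); the cursor's face is within 2.5 mm of the handle's outer end; both are at rest (x of bore_floor_c0 in the frame of rod_tip between 0.0275 and 0.0325 m and angle between the x axis of depth_rod and the x axis of gauge, either way round below 0.06 rad and y of rod_tip in the frame of bore_mouth between -0.004 and 0.004 m and x of rod_tip in the frame of bore_mouth below -0.025 m and x of cursor_face in the frame of rod_end between -0.0025 and 0.0025 m and linear speed of depth_rod below 0.01 m/s and velocity of joint cursor between -0.01 and 0.01 m/s); the robot touches nothing.
It fails at once if the rod is rammed: more than 40 N on the bottom of the hole (contact force between depth_rod and bore_floor above 40 N).
It fails at once if a bystander is moved by more than 30 mm (distance of any of spray_can, tape_roll, screwdriver, drawer_slide, glue_bottle, offcut from where it was at the start of the episode above 0.03 m).
It also fails if it takes over 64 s, if anything falls off the work surface, if the arm or the gripper's body presses on something with over 40 N, if the wrist force passes 120 N, or if a joint passes its speed limit or range.

### The arm

A 6-joint arm with a two-finger parallel gripper is mounted at the origin on the work surface. World frame = base frame: x ahead of the robot, y to its left, z up, the work surface at z = 0. Lengths are in m, angles in rad, forces in N, time in s.
With the tool pointing down it reaches from about 0.3 to 0.875 m from the base axis. Payload 6.4 kg.
Tool frame: the origin (TCP) lies midway between the tips of the shut fingers; the grasp point (between the pads) lies 19 mm behind it (ctrl.tcp_to_grasp is the distance from the TCP to the grasp point, in m); z points along the fingers, y is the direction in which the jaws open and shut (so a half turn about z gives the same grasp; the last joint's range is limited). The gripper opens to 85 mm and grips with 20 to 120 N. Pads are 22 mm wide; open, the fingers measure 114 mm over their backs; the gripper's body (76 mm by 85 mm) begins 54 mm behind the grasp point. The pads swing forward as they close: fully open they stand 13 mm farther back than shut.
Start: joints at [0.982, 0.181, 1.607, -0, 1.354, -0.206], TCP at [0.215, 0.533, 0.193] pointing down, gripper open.
Joint ranges: [-2.99, 2.99], [-0.89, 2.07], [0.3, 2.58], [-1.14, 4.28], [0, 2.63], [-3.12, 3.12]. Speed limits (rad/s): [2.57, 2.57, 3.01, 3.14, 3.14, 3.14].

### API

Orientations are given as a unit quaternion [w, x, y, z].
In Python, from bench import monitor, imaging, order, spotter, ctrl gives the robot as it stands.
- The arm moves only by the shell command python3 -m pendant 'ROWS'. ROWS is JSON, a list that holds one entry, the list of rows, each a list of 5 numbers: the shift along the world's x, y, z in mm, then the turn about the world's z in degrees, then the finger opening in mm, from 0 to 85.4. A call has 1 to 8 rows; each row shifts and turns the commanded pose from where the row before left it; what a row does not reach is not made up. A row lasts 1/8 s, in which the tool goes at most 62.5 mm and 10.7 degrees, less where a joint would pass 70% of its speed; a pose out of reach is approached as far as the arm can. A call with a gripper value outside its range is refused whole. The fingers move at their own pace and stop on an object; the grip force is fixed at half the most. Time passes only in rows, so rows that do not move let the fingers close. It gives the time, the measured TCP pose, the force and the opening at its end, in the units of the state.
- monitor.get_obs(): the state, without advancing time (a new reading comes with each control period).
- imaging.camera(name): name is "side" or "top"; returns a dict with "img" (480x640x3 uint8, red, green, blue), "vfov" (degrees; the focal length in pixels is half the picture's height over the tangent of half this angle, whatever the lens; pixels are square), "cx", "cy" (the principal point, pixels), "distortion" ([k1, k2, p1, p2, k3] as OpenCV has them; the pictures are not rectified), "origin" and "orientation" of the camera in the world. Camera axes: x right, y down, z forward; pixel columns grow to the right and rows downward; lengths in m; the calibration is good to about 2 mm. A picture is of the moment at which its call begins. There is no depth.
- order.hand_in(): hands the job in, once; it reports no verdict.
Trained networks look in the newest picture that a camera, given by its name, has taken for a name from the list of things; names that differ only in an ending like _2 or _b are one class to them, and where a whole thing is asked for, a point or a joint stands for the part that bears it (a point fixed in the world has none). Each returns a list of dicts, best first, with "confidence" (0 to 1); they miss things now and then, are a little off and sometimes report something else, mostly with a low value. They report only what shows in the picture. A call takes as long as a camera call.
- spotter.recognise(camera, thing): "at" ([x, y, z] in m, in the coordinates of the camera as it stood for that picture, good to about 4 mm: the middle of the surface that is visible of it).
- spotter.tip_of(camera, thing): "at" ([x, y, z] in m, in the coordinates of the camera as it stood for that picture, good to about 4 mm: a listed point, or the origin of a listed thing).
The state is a dict: "time_s": time; "q": joint angles; "dq": joint speeds; "joint_efforts": joint torques, N m; "eef_pos": TCP position; "eef_rot": TCP orientation; "wrist_force": force on the tool from outside, world axes, zero at the start; "torque": the same for the moment, N m; "opening": opening from 0.0 (shut) to 1.0 (fully open).
Only numpy, scipy, OpenCV 4.12 (cv2) and the standard library are available. Lean on these libraries where they do the work, as an engineer would, in place of code of your own. Each camera call takes 0.05 s, during which the arm holds its last target. There are 200 camera calls.

## Working session

There is one attempt and no reset: what is moved stays moved. The work goes in short steps, Python scripts to look and compute and a shell command to move; the robot and the scene stay as the last step left them, time stands still between calls to the robot, and variables do not carry over. Pictures are saved under pics/ and viewed, about 8 in all and at most 12, crops included, and the job is handed in when it is done.

```bash
mkdir -p pics
cat > h.py <<'E'
import numpy as np, cv2
from scipy.spatial.transform import Rotation as R
from bench import monitor, imaging, order, spotter, ctrl
def rot(q): return R.from_quat([q[1],q[2],q[3],q[0]])
def cam(n):
    c=imaging.camera(n); f=240/np.tan(np.radians(c['vfov']/2))
    c['K']=np.array([[f,0,c['cx']],[0,f,c['cy']],[0,0,1]]); c['D']=np.array(c['distortion'])
    o=np.array(c['orientation'],float); c['R']=o if o.shape==(3,3) else rot(o).as_matrix()
    c['o']=np.array(c['origin']); return c
def w(c,p): return c['R']@np.array(p)+c['o']
def onz(c,uv,z):
    p=cv2.undistortPoints(np.array(uv,float).reshape(-1,1,2),c['K'],c['D']).reshape(-1,2)
    d=np.c_[p,np.ones(len(p))]@c['R'].T
    return c['o']+d*((z-c['o'][2])/d[:,2])[:,None]
def px(c,P):
    P=(np.array(P,float).reshape(-1,3)-c['o'])@c['R']
    return cv2.projectPoints(P,np.zeros(3),np.zeros(3),c['K'],c['D'])[0].reshape(-1,2)
def save(c,n,crop=None,s=1):
    i=c['img'][:,:,::-1]
    if crop: i=i[crop[1]:crop[3],crop[0]:crop[2]]
    cv2.imwrite('pics/'+n,cv2.resize(i,None,fx=s,fy=s,interpolation=cv2.INTER_CUBIC))
E
python3 - <<'E'
from h import *
np.set_printoptions(precision=4,suppress=True)
for n in ['top','side']:
    c=cam(n); save(c,n+'0.png'); print(n,c['o'],c['R'][:,2],c['vfov'],c['D'])
    for t in ['gauge','bore_mouth','fork','beam','depth_rod','rod_tip','rod_end','cursor_face']:
        print(t,[(w(c,d['at']),round(d['confidence'],2)) for d in spotter.tip_of(n,t)[:2]])
print(monitor.get_obs())
E
```

```text
top [0.3347 0.0571 1.2758] [ 0.1978 -0.005  -0.9802] 50.68459486522868 [-0.0774  0.      0.      0.      0.    ]
gauge [(array([ 0.6499, -0.0201, -0.0008]), 0.97), (array([0.666 , 0.1131, 0.0471]), 0.33)]
bore_mouth [(array([0.6712, 0.1268, 0.0446]), 0.73), (array([ 0.6501, -0.0233, -0.0002]), 0.26)]
fork [(array([0.6678, 0.113 , 0.0481]), 0.58)]
beam [(array([ 0.6502, -0.0211,  0.0351]), 0.6)]
depth_rod [(array([ 0.4468, -0.1267, -0.0008]), 0.86)]
rod_tip [(array([0.4271, 0.0266, 0.0156]), 0.97), (array([ 0.6509, -0.3617, -0.0003]), 0.45)]
rod_end [(array([ 0.457 , -0.1475,  0.0143]), 0.85)]
cursor_face [(array([ 0.6399, -0.1027,  0.045 ]), 0.55), (array([0.4134, 0.2123, 0.0006]), 0.28)]
side [ 0.3008 -0.9628  1.1817] [ 0.1693  0.6594 -0.7325] 43.59422604175165 [-0.0201  0.      0.      0.      0.    ]
gauge [(array([ 0.6486, -0.0179, -0.0019]), 0.69), (array([0.5396, 0.4796, 0.001 ]), 0.49)]
bore_mouth [(array([0.6731, 0.1299, 0.0442]), 0.56)]
fork [(array([0.6658, 0.1197, 0.0424]), 0.76)]
beam [(array([ 0.6469, -0.0197,  0.0335]), 0.76), (array([0.668 , 0.1172, 0.0439]), 0.69)]
depth_rod [(array([ 0.452 , -0.1221, -0.0025]), 0.82)]
rod_tip [(array([0.4237, 0.0271, 0.0122]), 0.71), (array([ 0.6353, -0.1057,  0.04  ]), 0.7)]
rod_end [(array([ 0.457 , -0.1461,  0.0115]), 0.66)]
cursor_face [(array([ 0.634 , -0.1028,  0.0433]), 0.53)]
{'time_s': 0.9, 'q': array([ 0.9817,  0.1808,  1.607 , -0.    ,  1.3538, -0.2063]), 'dq': array([ 0.    , -0.001 , -0.0013, -0.001 , -0.0013, -0.0004]), 'joint_efforts': array([ -0.    , -44.4838, -35.1683,  -0.0004,   0.0007,   0.0001]), 'eef_pos': array([0.2148, 0.5334, 0.1927]), 'eef_rot': array([0.    , 0.1902, 0.9817, 0.    ]), 'wrist_force': array([ 0.1715, -0.1272, -0.1908]), 'torque': array([-0.0107,  0.0366, -0.0041]), 'opening': 0.9970611145614398}
```

View pics/top0.png

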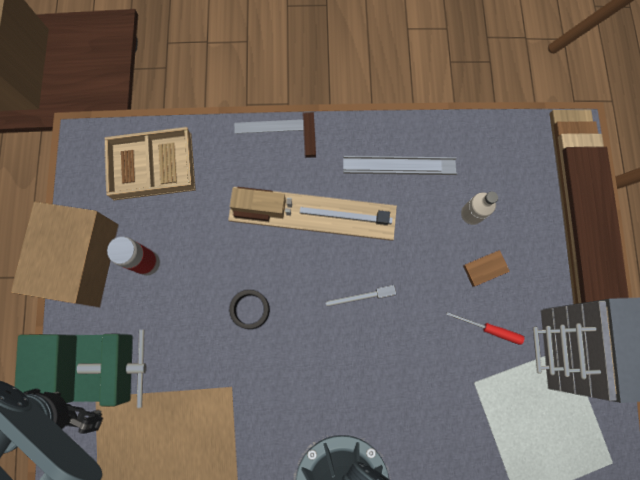

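View pics/side0.png

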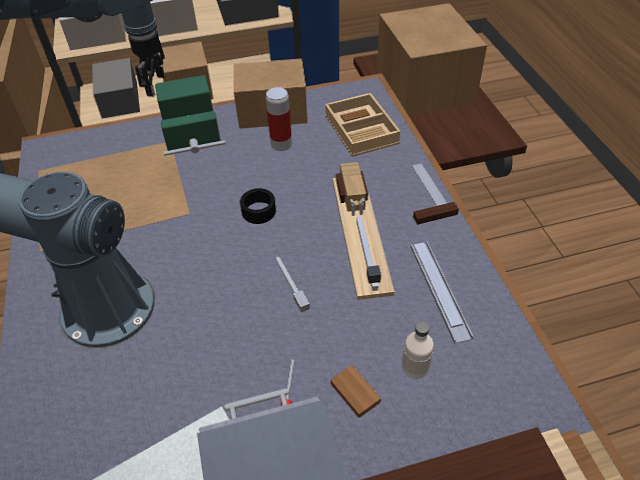

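The top view shows the rod with its handle at (386,292) and tip at (327,303). The beam runs from (300,210) to (390,217), with the cursor at (383,217). The networks agree with this. I'll refine from enlarged crops.

Run:
```python
from h import *
np.set_printoptions(precision=4,suppress=True)
c=cam('top'); i=c['img'][:,:,::-1]
a=cv2.resize(i[180:245,225:405],None,fx=4.4,fy=4.4,interpolation=cv2.INTER_CUBIC)
b=cv2.resize(i[275:320,310:410],None,fx=6,fy=6,interpolation=cv2.INTER_CUBIC)
b=cv2.copyMakeBorder(b,0,0,0,a.shape[1]-b.shape[1],cv2.BORDER_CONSTANT)
cv2.imwrite('pics/crop1.png',np.vstack([a,b])); print(a.shape,b.shape)
P={}
for n in ['top','side']:
  for k in range(4):
    c=cam(n)
    for t in ['bore_mouth','fork','beam','gauge','depth_rod','rod_tip','rod_end','cursor_face']:
        for d in spotter.tip_of(n,t)[:1]: P.setdefault((t,n),[]).append(w(c,d['at']))
for k in sorted(P): print(k,np.median(P[k],0),np.std(P[k],0))
```

```text
(286, 792, 3) (270, 792, 3)
('beam', 'side') [0.6477 0.055  0.0334] [0.0513 0.2037 0.0162]
('beam', 'top') [ 0.6501 -0.0219  0.0313] [0.0012 0.0009 0.0005]
('bore_mouth', 'side') [0.6721 0.128  0.0453] [0.0016 0.0025 0.0018]
('bore_mouth', 'top') [0.6693 0.1275 0.0451] [0.0031 0.0009 0.001 ]
('cursor_face', 'side') [ 0.6363 -0.1036  0.0421] [0.0009 0.0016 0.0029]
('cursor_face', 'top') [ 0.6369 -0.1041  0.0419] [0.0009 0.0013 0.0019]
('depth_rod', 'side') [ 0.452  -0.1208  0.0001] [0.0023 0.0005 0.0012]
('depth_rod', 'top') [ 0.4509 -0.124   0.0004] [0.0009 0.0011 0.0007]
('fork', 'side') [0.6675 0.1184 0.0434] [0.0565 0.1564 0.0196]
('fork', 'top') [0.6678 0.114  0.0499] [0.0018 0.0012 0.0014]
('gauge', 'side') [ 0.6514 -0.0176 -0.002 ] [0.001  0.0012 0.0007]
('gauge', 'top') [ 0.6514 -0.0211 -0.0004] [0.0008 0.0014 0.0012]
('rod_end', 'side') [ 0.4574 -0.147   0.0109] [0.0015 0.0012 0.0005]
('rod_end', 'top') [ 0.4547 -0.1445  0.0149] [0.0021 0.0027 0.0017]
('rod_tip', 'side') [0.4273 0.0296 0.0137] [0.0006 0.0004 0.0003]
('rod_tip', 'top') [0.4287 0.0262 0.014 ] [0.0011 0.0009 0.0006]
```

View pics/crop1.png

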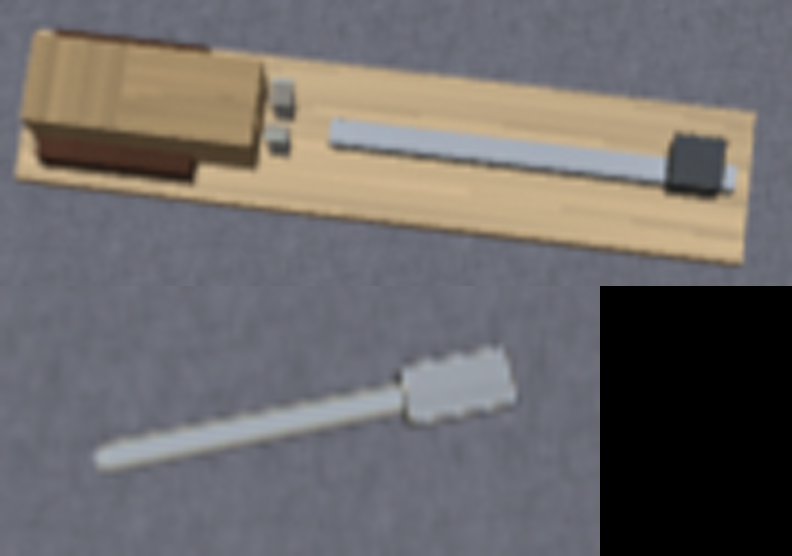

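Run:
```python
from h import *
np.set_printoptions(precision=4,suppress=True)
c=cam('top')
A=lambda p:[(225+x/4.4-.4,180+y/4.4-.4) for x,y in p]
B=lambda p:[(310+x/6-.4,275+(y-286)/6-.4) for x,y in p]
print('base',onz(c,A([(15,181),(742,264),(755,112)]),.015))
q=onz(c,A([(331,131),(735,174)]),.033); print('beam ends',q)
d=q[0]-q[1]; print('yaw',np.degrees(np.arctan2(d[1],d[0])),'len',np.linalg.norm(d))
b=onz(c,A([(15,181),(742,264)]),.015); d=b[0]-b[1]; print('yaw base',np.degrees(np.arctan2(d[1],d[0])),np.linalg.norm(d))
print('handle top',onz(c,B([(402,372),(500,346),(516,402),(412,422)]),.024))
t=onz(c,B([(97,459),(402,397)]),.012); print('rod',t); d=t[0]-t[1]; print(np.degrees(np.arctan2(d[1],d[0])),np.linalg.norm(d))
print('cursor left top edge',onz(c,A([(673,135),(669,183)]),.062))
print(R.from_quat([0.1902, 0.9817,0,0]).as_matrix(), ctrl.tcp_to_grasp)
```

```text
base [[ 0.6423  0.2718  0.015 ]
 [ 0.5835 -0.1488  0.015 ]
 [ 0.6741 -0.1614  0.015 ]]
beam ends [[ 0.6633  0.0868  0.033 ]
 [ 0.6327 -0.1447  0.033 ]]
yaw 82.47673458572345 len 0.23350413118867624
yaw base 82.04672493357799 0.4247418038517742
handle top [[ 0.4582 -0.0996  0.024 ]
 [ 0.468  -0.1407  0.024 ]
 [ 0.4446 -0.1461  0.024 ]
 [ 0.4375 -0.1028  0.024 ]]
rod [[ 0.4263  0.027   0.012 ]
 [ 0.449  -0.1006  0.012 ]]
100.07642879091767 0.12954831357985205
cursor left top edge [[ 0.6491 -0.1062  0.062 ]
 [ 0.6214 -0.1026  0.062 ]]
[[-0.9276  0.3735  0.    ]
 [ 0.3735  0.9276  0.    ]
 [ 0.      0.     -1.    ]] 0.0187
```

Gauge yaw is about 82.2°, with its origin at (0.649,-0.022). Rod yaw is about 100°, with the handle centre at (0.4525,-0.1225). The sizes match what was given, so I'm setting out.

```bash
python3 -m pendant '[[[20,-54,0,-5,85],[20,-54,0,-5,85],[20,-54,0,-5,85],[20,-54,0,-5,85],[20,-54,0,-5,85],[20,-54,0,-5,85],[20,-54,0,-5,85],[20,-54,0,-5,85]]]'; python3 -m pendant '[[[20,-54,-10,-5,60],[20,-54,-20,-5,60],[20,-54,-20,-5,60],[18,-54,-20,-3,60],[0,-8,0,0,60],[0,0,0,0,60]]]'
```

```text
time_s: 5.6
eef_pos: [0.3753, 0.0996, 0.1932]
eef_rot: [0.001, 0.516, 0.857, 0.0]
wrist_force: [1.3, 0.4, -0.5]
opening: 0.995
time_s: 6.35
eef_pos: [0.4525, -0.1227, 0.1227]
eef_rot: [-0.0, 0.643, 0.766, 0.0]
wrist_force: [-0.2, 1.5, 0.6]
opening: 0.703
```

```bash
python3 -m pendant '[[[0,0,-40,0,60],[0,0,-40,0,60],[0,0,-25,0,60],[0,0,-12,0,60],[0,0,0,0,60]]]'; python3 -m pendant '[[[0,0,0,0,30],[0,0,0,0,15],[0,0,0,0,15],[0,0,0,0,15],[0,0,0,0,15]]]'; python3 -m pendant '[[[0,0,20,0,15],[0,0,50,0,15],[0,0,50,0,15],[0,0,0,0,15],[0,0,0,0,15]]]'
python3 - <<'E'
from h import *
np.set_printoptions(precision=4,suppress=True)
s=monitor.get_obs(); print(s['eef_pos'],s['wrist_force'],s['torque'])
c=cam('side'); save(c,'side1.png',(230,150,450,320),3.5)
for n in ['side','top']:
  c=cam(n)
  for t in ['rod_tip','depth_rod','rod_end']: print(n,t,[(w(c,d['at']),round(d['confidence'],2)) for d in spotter.tip_of(n,t)[:1]])
E
```

```text
time_s: 6.98
eef_pos: [0.4527, -0.1216, 0.0059]
eef_rot: [-0.0, 0.642, 0.767, 0.0]
wrist_force: [0.3, 0.3, -0.1]
opening: 0.703
time_s: 7.6
eef_pos: [0.4528, -0.1226, 0.0057]
eef_rot: [0.0, 0.642, 0.766, 0.0]
wrist_force: [-0.2, 0.0, -0.0]
opening: 0.176
time_s: 8.22
eef_pos: [0.4523, -0.1224, 0.1252]
eef_rot: [-0.0, 0.642, 0.766, -0.0]
wrist_force: [-0.4, 0.1, -1.0]
opening: 0.177
[ 0.4523 -0.1224  0.1252] [-0.3708  0.1015 -1.0291] [-0.0188 -0.0222 -0.0138]
side rod_tip [(array([0.4267, 0.0313, 0.016 ]), 0.75)]
side depth_rod [(array([ 0.4505, -0.1216, -0.0021]), 0.89)]
side rod_end [(array([ 0.4587, -0.1468,  0.009 ]), 0.55)]
top rod_tip [(array([0.4242, 0.0234, 0.0146]), 0.81)]
top depth_rod [(array([ 0.4507, -0.1253,  0.0004]), 0.58)]
top rod_end [(array([ 0.4537, -0.1441,  0.015 ]), 0.71)]
```

View pics/side1.png

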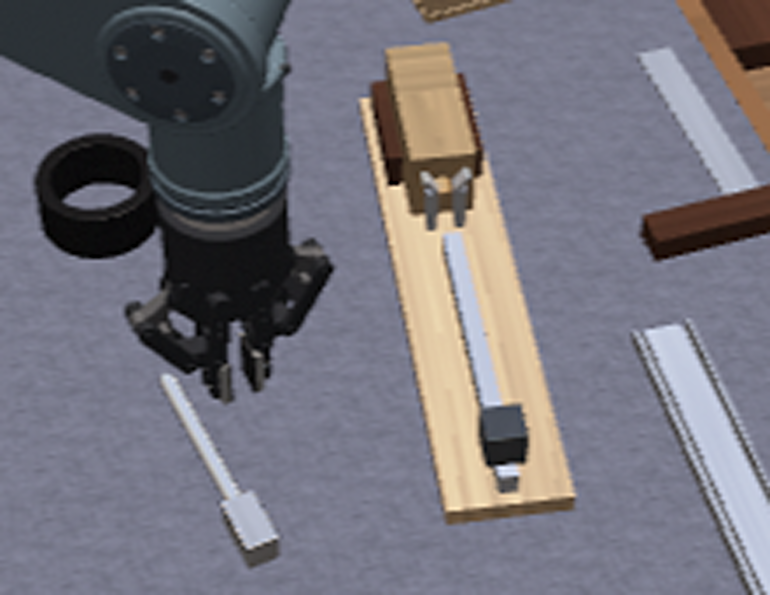

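Run:
```python
from h import *
np.set_printoptions(precision=4,suppress=True)
c=cam('side'); s=monitor.get_obs()
print('tcp', (px(c,s['eef_pos'])-[230,150])*3.5)
print('handle', (px(c,[.4525,-.1225,.012])-[230,150])*3.5, 'tip',(px(c,[.4263,.027,.012])-[230,150])*3.5)
d=cam('top'); save(d,'top1.png',(270,200,410,330),4)
print('tcp top', (px(d,s['eef_pos'])-[270,200])*4,(px(d,[.4525,-.1225,.024])-[270,200])*4)
```

```text
tcp [[240.6782 425.5798]]
handle [[249.1121 529.6444]] tip [[164.3613 377.6179]]
tcp top [[488.4145 346.4147]] [[463.7633 364.0009]]
```

View pics/top1.png

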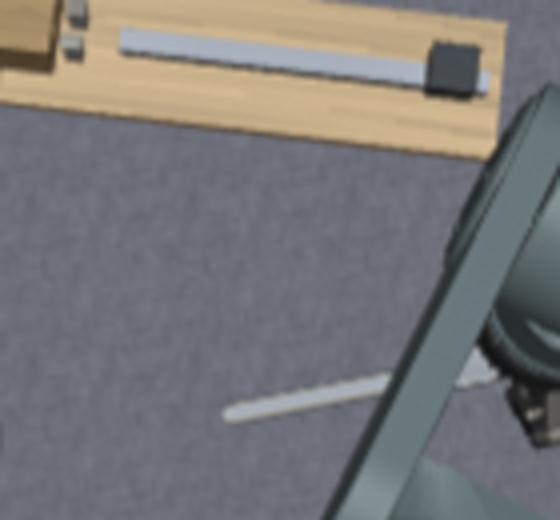

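The fingers closed to the commanded 15 mm without meeting the handle. In the side crop the rod has not moved: its handle is at (250,530) and the finger tips are at about (240,395). The TCP projects lower, at (240,425). Before the next try I'm checking the finger tips against the reported TCP in both views, using the start pictures.

Run:
```python
from h import *
np.set_printoptions(precision=4,suppress=True)
cs,ct=cam('side'),cam('top')
def mk(f,c,P,crop,s):
    i=cv2.imread('pics/'+f); x,y,X,Y=crop
    i=cv2.resize(i[y:Y,x:X],None,fx=s,fy=s,interpolation=cv2.INTER_CUBIC)
    for k,p in enumerate(P):
        u=(px(c,p)[0]+.5-[x,y])*s; cv2.drawMarker(i,tuple(int(v) for v in u),[(0,0,255),(0,255,0),(255,255,0)][k],cv2.MARKER_CROSS,10,1)
    return i
T=np.array([.2148,.5334,.1927]); U=np.array(monitor.get_obs()['eef_pos'])
off=[np.zeros(3),np.array([0,0,.019]),np.array([0,0,.08])]
a=mk('side0.png',cs,[T+o for o in off],(115,20,185,110),4.4)
b=mk('top0.png',ct,[T+o for o in off],(30,360,130,450),4.4)
cv2.imwrite('pics/n.png',cs['img'][:,:,::-1])
d=mk('n.png',cs,[U+o for o in off],(260,215,340,275),5)
h=max(a.shape[0],b.shape[0],d.shape[0]); 
pad=lambda i:cv2.copyMakeBorder(i,0,h-i.shape[0],0,0,cv2.BORDER_CONSTANT)
i=np.hstack([pad(a),pad(b)]); cv2.imwrite('pics/chk.png',i)
j=np.hstack([pad(a)[:, :],pad(d)]); k=np.vstack([i[:396],cv2.copyMakeBorder(d[:200],0,0,0,i.shape[1]-d.shape[1],cv2.BORDER_CONSTANT)]) if i.shape[1]>=d.shape[1] else i
k=np.hstack([i,pad(d)[:h]]); print(k.shape)
k=cv2.resize(k,None,fx=min(1,800/k.shape[1]),fy=min(1,800/k.shape[1])); cv2.imwrite('pics/chk.png',k)
```

```text
(396, 1148, 3)
```

View pics/chk.png

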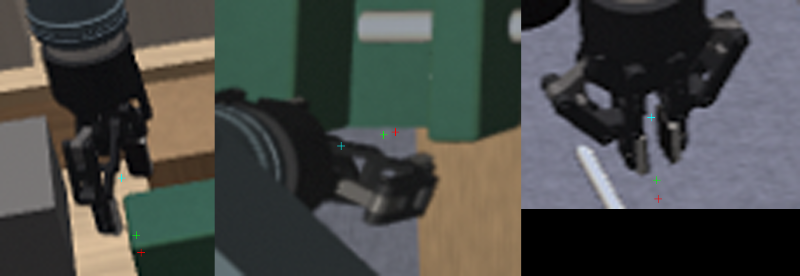

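The crops show the finger tips some 20–30 mm above the TCP as I project it. No contact was felt either, so the fingers probably closed above the handle. I'll go back down open and look from the side.

```bash
python3 -m pendant '[[[0,0,-10,0,60],[0,0,-40,0,60],[0,0,-40,0,60],[0,0,-25,0,60],[0,0,-4,0,60],[0,0,0,0,60]]]'
python3 - <<'E'
from h import *
np.set_printoptions(precision=4,suppress=True)
c=cam('side'); s=monitor.get_obs(); print(s['eef_pos'],s['q'],s['opening'])
save(c,'side2.png',(255,210,345,330),5)
for z in (0,.02,.04): print(z,(px(c,np.array(s['eef_pos'])+[0,0,z])-[255,210])*5)
E
```

```text
time_s: 9.62
eef_pos: [0.4529, -0.1227, 0.0069]
eef_rot: [0.0, 0.642, 0.766, 0.0]
wrist_force: [-0.3, -0.1, 0.7]
opening: 0.702
[ 0.4535 -0.123   0.0075] [-0.5183  0.2149  1.9978  0.      0.9275 -0.694 ] 0.7015599147436764
0 [[233.5238 462.5263]]
0.02 [[231.484  437.6933]]
0.04 [[229.402  412.3415]]
```

View pics/side2.png

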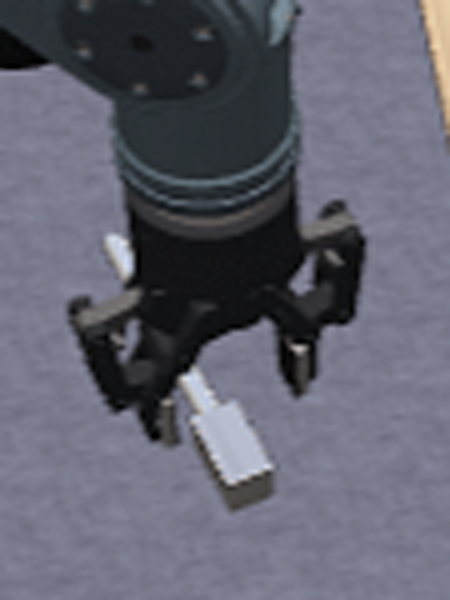

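The side crop shows the finger tips at (165,445) and (300,390). Their midpoint (232,418) is about 35 mm of height above the TCP's projection at (233,462), with the handle top at (232,440). I'll lower in small steps and watch the force.

```bash
python3 -m pendant '[[[0,0,-3,0,60],[0,0,-3,0,60],[0,0,0,0,60]]]' | grep -E "pos|force"; python3 -m pendant '[[[0,0,-2,0,60],[0,0,-2,0,60],[0,0,0,0,60]]]'| grep -E "pos|force"; python3 -m pendant '[[[0,0,-2,0,60],[0,0,-1,0,60],[0,0,0,0,60]]]'| grep -E "pos|force"
```

```text
eef_pos: [0.4528, -0.1226, 0.0008]
wrist_force: [-0.3, 0.3, -0.1]
eef_pos: [0.4526, -0.1225, -0.0035]
wrist_force: [-0.2, 0.2, -1.0]
eef_pos: [0.4527, -0.1226, -0.0064]
wrist_force: [0.5, -0.1, 0.2]
```

```bash
for i in 1; do python3 -m pendant '[[[0,0,-2,0,60],[0,0,-2,0,60],[0,0,0,0,60]]]' | grep -E "pos|force"; python3 -m pendant '[[[0,0,-1,0,60],[0,0,-1,0,60],[0,0,0,0,60]]]'| grep -E "pos|force"; done
```

```text
eef_pos: [0.4525, -0.1225, -0.0106]
wrist_force: [1.0, -0.1, 0.2]
eef_pos: [0.4527, -0.1226, -0.0124]
wrist_force: [-0.1, -0.6, 0.3]
```

```bash
python3 -m pendant '[[[0,0,-2,0,60],[0,0,-2,0,60],[0,0,0,0,60]]]' | grep -E "pos|force"; python3 -m pendant '[[[0,0,-2,0,60],[0,0,-1,0,60],[0,0,0,0,60]]]'| grep -E "pos|force";  python3 -m pendant '[[[0,0,0,0,45],[0,0,0,0,35],[0,0,0,0,30],[0,0,0,0,30]]]'
python3 - <<'E'
from h import *
c=cam('side'); s=monitor.get_obs(); print(s['eef_pos'],s['q'],s['opening'])
save(c,'side3.png',(255,210,345,330),5)
E
```

```text
eef_pos: [0.4526, -0.1225, -0.0166]
wrist_force: [-0.8, -0.7, -0.4]
eef_pos: [0.4527, -0.1225, -0.0194]
wrist_force: [0.1, 0.0, 0.4]
time_s: 12.8
eef_pos: [0.4528, -0.1226, -0.0193]
eef_rot: [0.0, 0.642, 0.766, -0.0]
wrist_force: [0.3, 0.8, 0.1]
opening: 0.348
[ 0.45279032 -0.12262475 -0.0192913 ] [-5.18317865e-01  2.69148630e-01  2.00392907e+00  1.01544506e-05
  8.68453004e-01 -6.93972055e-01] 0.3480550943962048
```

View pics/side3.png

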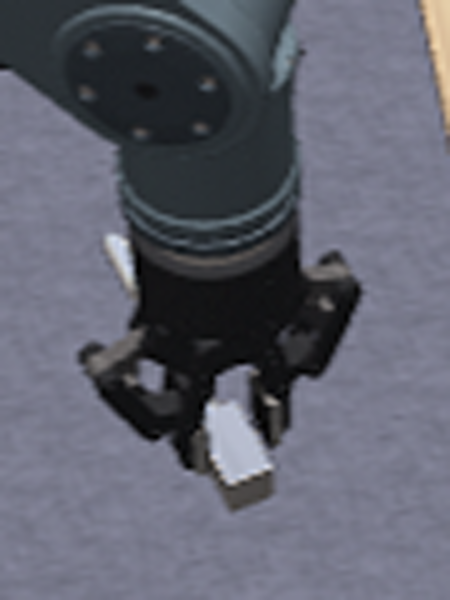

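Now the pads straddle the handle, around (200,450) and (270,415), with the tips still clear of the bench. The real finger tips sit about 28 mm above the reported TCP, so from here I'll work relative to the rod's pose on the bench. I'll go down a bit more, close and lift.

```bash
python3 -m pendant '[[[0,0,-2,0,32],[0,0,-2,0,32],[0,0,0,0,32]]]' | grep -E "pos|force"; python3 -m pendant '[[[0,0,0,0,20],[0,0,0,0,15],[0,0,0,0,15],[0,0,0,0,15]]]'; python3 -m pendant '[[[0,0,10,0,15],[0,0,30,0,15],[0,0,30,0,15],[0,0,10,0,15],[0,0,0,0,15]]]'
python3 - <<'E'
from h import *
np.set_printoptions(precision=4,suppress=True)
s=monitor.get_obs(); print(s['eef_pos'],s['wrist_force'],s['torque'])
for n in ['side','top']:
 for k in range(2):
  c=cam(n)
  for t in ['rod_tip','depth_rod','rod_end']: print(n,t,[(w(c,d['at']),round(d['confidence'],2)) for d in spotter.tip_of(n,t)[:1]])
  if k==0 : save(c,n+'4.png',(230,150,450,320) if n=='side' else (270,200,410,330),3)
E
```

```text
eef_pos: [0.4525, -0.1225, -0.0236]
wrist_force: [0.9, 0.6, -0.6]
time_s: 13.72
eef_pos: [0.4529, -0.1226, -0.0231]
eef_rot: [0.0, 0.642, 0.766, 0.0]
wrist_force: [-1.1, -0.1, 5.5]
opening: 0.258
time_s: 14.35
eef_pos: [0.453, -0.1228, 0.0569]
eef_rot: [0.001, 0.642, 0.766, 0.0]
wrist_force: [-0.5, -0.4, -3.3]
opening: 0.256
[ 0.453  -0.1228  0.0569] [-0.4658 -0.3557 -3.2669] [-0.0717 -0.0079  0.0298]
side rod_tip [(array([0.4284, 0.0253, 0.0947]), 0.69)]
side depth_rod [(array([ 0.4501, -0.1203,  0.0807]), 0.7)]
side rod_end [(array([0.674 , 0.1293, 0.0454]), 0.67)]
side rod_tip [(array([0.4292, 0.0289, 0.0951]), 0.8)]
side depth_rod [(array([ 0.4514, -0.1195,  0.0765]), 0.5)]
side rod_end [(array([ 0.4595, -0.1483,  0.0866]), 0.72)]
top rod_tip [(array([0.4276, 0.0233, 0.0931]), 0.56)]
top depth_rod [(array([ 0.3627, -0.365 ,  0.0045]), 0.74)]
top rod_end []
top rod_tip [(array([0.4267, 0.0234, 0.0937]), 0.79)]
top depth_rod [(array([ 0.641 , -0.1048,  0.0432]), 0.38)]
top rod_end []
```

The rod is held level, about 80 mm up. Next I carry it over the gauge, aiming for the handle centre at (0.648,-0.029), turned by -17.9°.

```bash
python3 -m pendant '[[[20,10,5,-2,15],[39,19,0,-4,15],[39,19,0,-4,15],[39,19,0,-4,15],[39,19,0,-3.9,15],[19,7.5,0,0,15],[0,0,0,0,15],[0,0,0,0,15]]]'
python3 - <<'E'
from h import *
np.set_printoptions(precision=4,suppress=True)
a=cam('side'); b=cam('top')
for n,c in [('side',a),('top',b)]:
  for t in ['rod_tip','depth_rod','fork','bore_mouth','cursor_face']: print(n,t,[(w(c,d['at']),round(d['confidence'],2)) for d in spotter.tip_of(n,t)[:1]])
f=lambda c,x,y,X,Y,s:cv2.resize(c['img'][y:Y,x:X,::-1],None,fx=s,fy=s,interpolation=cv2.INTER_CUBIC)
A=f(a,320,150,400,300,4); B=f(b,225,180,315,250,5); B=cv2.copyMakeBorder(B,0,A.shape[0]-B.shape[0],0,0,cv2.BORDER_CONSTANT)
cv2.imwrite('pics/above.png',np.hstack([A,B]))
E
```

```text
time_s: 16.15
eef_pos: [0.6466, -0.0293, 0.0611]
eef_rot: [-0.001, 0.754, 0.657, -0.001]
wrist_force: [-1.0, -0.5, -1.8]
opening: 0.261
side rod_tip []
side depth_rod [(array([ 0.6431, -0.0289,  0.0861]), 0.64)]
side fork [(array([0.6677, 0.1177, 0.0427]), 0.55)]
side bore_mouth [(array([0.6714, 0.1292, 0.0457]), 0.58)]
side cursor_face [(array([ 0.6338, -0.1052,  0.0411]), 0.47)]
top rod_tip [(array([0.668 , 0.1177, 0.0966]), 0.73)]
top depth_rod []
top fork [(array([0.6684, 0.1148, 0.0436]), 0.7)]
top bore_mouth [(array([0.6677, 0.1302, 0.0435]), 0.66)]
top cursor_face [(array([ 0.783 , -0.1758,  0.0051]), 0.49)]
```

View pics/above.png

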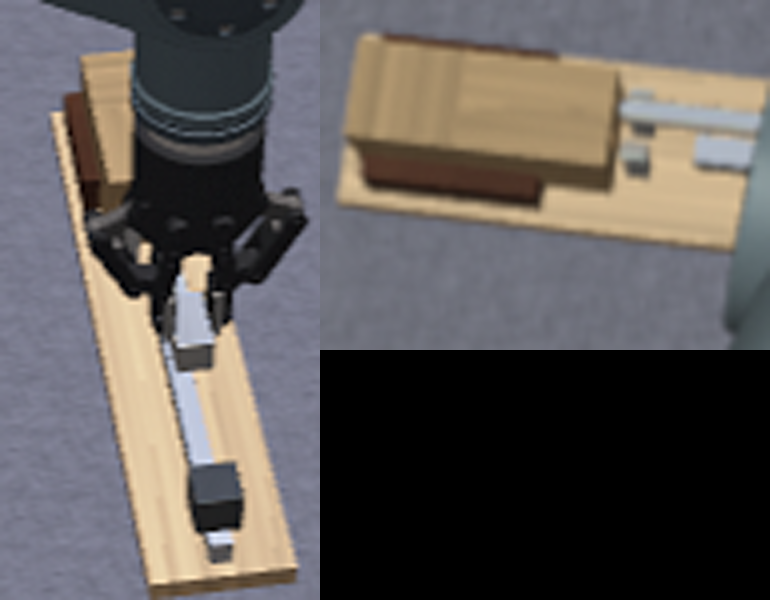

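Run:
```python
from h import *
np.set_printoptions(precision=4,suppress=True)
c=cam('top'); a=cam('side'); y=np.radians(82.2); u=np.array([np.cos(y),np.sin(y)]); n=np.array([u[1],-u[0]])
L=lambda P:np.c_[P[:,:2]@u,P[:,:2]@n]
A=lambda p:[(225+x/4.4-.4,180+y/4.4-.4) for x,y in p]
B=lambda p:[(225+(x-320)/5-.4,180+y/5-.4) for x,y in p]
print('rod top view', L(onz(c,B([(624,107),(690,112),(755,119)]),.097)))
print('rod edges',L(onz(c,B([(690,101),(690,124)]),.097)))
print('near prong inner', L(onz(c,A([(278,124)]),.068)), 'far inner?',L(onz(c,A([(283,97),(283,103)]),.068)))
print('rail top corner (z75)',L(onz(c,B([(615,66),(610,165)]),.075)))
print('eef',L(np.array([monitor.get_obs()['eef_pos']])), monitor.get_obs()['eef_pos'])
S=lambda p:[(320+x/4-.4,150+y/4-.4) for x,y in p]
print('side: beam edges at x~(188..212,460)',L(onz(a,S([(189,462),(212,462)]),.033)),'handle rear top',L(onz(a,S([(178,349),(212,345)]),.109)),
 'cursor top front',L(onz(a,S([(191,466),(236,462)]),.062)))
```

```text
rod top view [[0.2093 0.6456]
 [0.1773 0.6467]
 [0.1458 0.6468]]
rod edges [[0.178  0.6522]
 [0.1766 0.6408]]
near prong inner [[0.2039 0.637 ]] far inner? [[0.2031 0.6529]
 [0.2026 0.6494]]
rail top corner (z75) [[0.2183 0.6719]
 [0.2144 0.6217]]
eef [[0.0591 0.6457]] [ 0.6478 -0.0291  0.0617]
side: beam edges at x~(188..212,460) [[0.0095 0.6368]
 [0.0073 0.6508]] handle rear top [[0.0358 0.6326]
 [0.0358 0.6534]] cursor top front [[-0.0171  0.6322]
 [-0.0181  0.6595]]
```

The rod and gauge centrelines agree to about 1 mm, and the tip is 5–7 mm short of the mouth. Lowering with force checks.

```bash
python3 -m pendant '[[[0.5,0,-10,0,15],[0,0,-10,0,15],[0,0,-4,0,15],[0,0,-4,0,15],[0,0,0,0,15]]]' | grep -E "pos|force"; python3 -m pendant '[[[0,0,-4,0,15],[0,0,-4,0,15],[0,0,-4,0,15],[0,0,0,0,15]]]'| grep -E "pos|force"; python3 -m pendant '[[[0,0,-3,0,15],[0,0,-3,0,15],[0,0,0,0,15]]]'| grep -E "pos|force"
```

```text
eef_pos: [0.6481, -0.029, 0.0333]
wrist_force: [0.1, -0.5, -3.3]
eef_pos: [0.6481, -0.0291, 0.0213]
wrist_force: [-0.1, 0.4, -1.6]
eef_pos: [0.6479, -0.029, 0.0152]
wrist_force: [0.5, -0.2, -3.0]
```

```bash
python3 -m pendant '[[[0,0,-2,0,15],[0,0,-1.5,0,15],[0,0,0,0,15]]]' | grep -E "pos|force"; python3 -m pendant '[[[0,0,-1,0,15],[0,0,0,0,15]]]'| grep -E "pos|force"; python3 -m pendant '[[[0,0,-0.7,0,15],[0,0,0,0,15]]]'| grep -E "pos|force"
```

```text
eef_pos: [0.6481, -0.0291, 0.012]
wrist_force: [-0.1, 0.9, -2.0]
eef_pos: [0.6482, -0.0291, 0.0111]
wrist_force: [-0.5, 0.3, -2.3]
eef_pos: [0.6482, -0.0291, 0.0104]
wrist_force: [0.3, -0.4, -2.4]
```

Run:
```python
from h import *
np.set_printoptions(precision=4,suppress=True)
for n in ['side','top']:
  c=cam(n); save(c,n+'5.png')
  for t in ['rod_tip','depth_rod','rod_end']: print(n,t,[(w(c,d['at']),round(d['confidence'],2)) for d in spotter.tip_of(n,t)[:2]])
```

```text
side rod_tip []
side depth_rod [(array([ 0.6466, -0.0249,  0.0356]), 0.73)]
side rod_end [(array([ 0.645 , -0.0526,  0.0457]), 0.67)]
top rod_tip [(array([0.6687, 0.1172, 0.0459]), 0.54)]
top depth_rod []
top rod_end []
```

```bash
python3 -m pendant '[[[0,0,-0.7,0,15],[0,0,0,0,15]]]'| grep -E "pos|force"; python3 -m pendant '[[[0.4,3,0,0,15],[0.4,3,0,0,15],[0,0,0,0,15]]]' | grep -E "pos|force"; python3 -m pendant '[[[0.4,3,0,0,15],[0.4,3,0,0,15],[0,0,0,0,15]]]'| grep -E "pos|force"
```

```text
eef_pos: [0.6484, -0.0292, 0.01]
wrist_force: [-0.6, -0.3, -0.9]
eef_pos: [0.6494, -0.0227, 0.0099]
wrist_force: [0.7, -0.1, -1.3]
eef_pos: [0.6501, -0.0168, 0.01]
wrist_force: [0.6, -0.3, -0.4]
```

```bash
python3 -m pendant '[[[0.4,3,0,0,15],[0.4,3,0,0,15],[0,0,0,0,15]]]' | grep -E "pos|force"; python3 -m pendant '[[[0.4,3,0,0,15],[0.4,3,0,0,15],[0,0,0,0,15]]]'| grep -E "pos|force";  python3 -m pendant '[[[0.4,3,0,0,15],[0.2,1.5,0,0,15],[0,0,0,0,15]]]'| grep -E "pos|force"
```

```text
eef_pos: [0.6509, -0.0108, 0.01]
wrist_force: [-0.3, -0.8, 0.9]
eef_pos: [0.6517, -0.0048, 0.0099]
wrist_force: [-0.3, -1.9, 2.4]
eef_pos: [0.6522, -0.0005, 0.0099]
wrist_force: [-1.0, -3.5, 2.7]
```

```bash
python3 -m pendant '[[[0.13,1,0.3,0,15],[0.13,1,0,0,15],[0,0,0,0,15]]]' | grep -E "pos|force"; python3 -m pendant '[[[0.13,1,0,0,15],[0.13,1,0,0,15],[0,0,0,0,15]]]'| grep -E "pos|force"
```

```text
eef_pos: [0.6522, 0.0016, 0.01]
wrist_force: [-0.3, -2.5, 1.1]
eef_pos: [0.6524, 0.0037, 0.01]
wrist_force: [-1.1, -1.8, 1.1]
```

```bash
cat > ok.py <<'E'
import sys
from bench import monitor
s=monitor.get_obs(); print(s['eef_pos'].round(4),s['wrist_force'].round(1)); sys.exit(0 if s['wrist_force'][1]>-7 else 1)
E
python3 -m pendant '[[[0.14,1,0,0,15],[0.14,1,0,0,15],[0,0,0,0,15]]]' >/dev/null && python3 ok.py && python3 -m pendant '[[[0.14,1,0,0,15],[0.14,1,0,0,15],[0,0,0,0,15]]]' >/dev/null && python3 ok.py && python3 -m pendant '[[[0.14,1,0,0,15],[0.14,1,0,0,15],[0,0,0,0,15]]]' >/dev/null && python3 ok.py && python3 -m pendant '[[[0.14,1,0,0,15],[0.14,1,0,0,15],[0,0,0,0,15]]]' >/dev/null && python3 ok.py
```

```text
[0.6528 0.0057 0.0099] [-0.2 -1.7  0.2]
[0.6531 0.0077 0.01  ] [-0.6 -1.8 -0.3]
[0.6534 0.0097 0.01  ] [ 0.7 -0.9 -0.6]
[0.6536 0.0116 0.01  ] [ 0.4 -0.  -2. ]
```

```bash
python3 -m pendant '[[[0.14,1,0,0,15],[0.14,1,0,0,15],[0,0,0,0,15]]]' >/dev/null && python3 ok.py && python3 -m pendant '[[[0.14,1,0,0,15],[0.14,1,0,0,15],[0,0,0,0,15]]]' >/dev/null && python3 ok.py && python3 -m pendant '[[[0.14,1,0,0,15],[0.14,1,0,0,15],[0,0,0,0,15]]]' >/dev/null && python3 ok.py && python3 -m pendant '[[[0.14,1,0,0,15],[0.14,1,0,0,15],[0,0,0,0,15]]]' >/dev/null && python3 ok.py && python3 -m pendant '[[[0.14,1,0,0,15],[0.14,1,0,0,15],[0,0,0,0,15]]]' >/dev/null && python3 ok.py && python3 -m pendant '[[[0.14,1,0,0,15],[0.14,1,0,0,15],[0,0,0,0,15]]]' >/dev/null && python3 ok.py
```

```text
[0.654  0.0137 0.01  ] [ 0.   0.1 -1.8]
[0.6542 0.0156 0.01  ] [-0.5 -0.8 -1.3]
[0.6545 0.0176 0.01  ] [ 0.   0.5 -2.3]
[0.6548 0.0196 0.01  ] [ 0.5  0.7 -2.6]
[0.6551 0.0215 0.0101] [ 0.8 -0.1 -2.8]
[0.6554 0.0235 0.0101] [ 0.1  0.1 -2.4]
```

```bash
python3 -m pendant '[[[0.14,1,0,0,15],[0.14,1,0,0,15],[0,0,0,0,15]]]' >/dev/null && python3 ok.py && python3 -m pendant '[[[0.14,1,0,0,15],[0.14,1,0,0,15],[0,0,0,0,15]]]' >/dev/null && python3 ok.py && python3 -m pendant '[[[0.14,1,0,0,15],[0.14,1,0,0,15],[0,0,0,0,15]]]' >/dev/null && python3 ok.py && python3 -m pendant '[[[0.14,1,0,0,15],[0.14,1,0,0,15],[0,0,0,0,15]]]' >/dev/null && python3 ok.py && python3 -m pendant '[[[0.14,1,0,0,15],[0.14,1,0,0,15],[0,0,0,0,15]]]' >/dev/null && python3 ok.py && python3 -m pendant '[[[0.14,1,0,0,15],[0.14,1,0,0,15],[0,0,0,0,15]]]' >/dev/null && python3 ok.py; python3 -c "
from bench import monitor;print(monitor.get_obs()['time_s'])"
```

```text
[0.6557 0.0255 0.0101] [ 0.   0.9 -3. ]
[0.6559 0.0275 0.0101] [ 0.6 -0.4 -3. ]
[0.6562 0.0295 0.0101] [-0.2  0.1 -2.8]
[0.6565 0.0315 0.0101] [ 0.   0.6 -3.3]
[0.6568 0.0335 0.0101] [ 0.4  0.8 -2.6]
[0.6569 0.034  0.0101] [-0.8 -5.7 -1.7]
28.5
```

```bash
python3 -m pendant '[[[0.1,0.8,0,0,15],[0,0,0,0,15]]]' >/dev/null; python3 ok.py;  python3 -m pendant '[[[0,0,0,0,15],[0,0,0,0,15]]]' >/dev/null; python3 ok.py
```

```text
[0.657  0.034  0.0101] [-2.1 -8.5 -2.4]
[0.657  0.034  0.0102] [-1.3 -7.8 -3. ]
```

The rod is bottomed: the TCP stopped at y = 0.034 while the force rose to about 8 N, at a depth of about 58 mm. Now I release and go to the cursor.

```bash
python3 -m pendant '[[[0,0,0,0,30],[0,0,0,0,45],[0,0,0,0,55],[0,0,0,0,55]]]'; python3 -m pendant '[[[0,0,20,0,55],[0,0,30,0,55],[0,0,20,0,55],[-7,-51,0,0,55],[-7,-51,0,0,55],[-7,-51,0,0,55],[0,0,0,0,55],[0,0,0,0,55]]]'
python3 - <<'E'
from h import *
np.set_printoptions(precision=4,suppress=True)
y=np.radians(82.2); u=np.array([np.cos(y),np.sin(y)]); n=np.array([u[1],-u[0]])
P=np.array(monitor.get_obs()['eef_pos']);print('eef',P[:2]@u,P[:2]@n)
a=cam('side'); b=cam('top')
for m,c in [('side',a),('top',b)]:
  for t in ['depth_rod','rod_end','cursor_face']:
    for d in spotter.tip_of(m,t)[:1]: p=w(c,d['at']); print(m,t,p,p[:2]@u,p[:2]@n,round(d['confidence'],2))
f=lambda c,x,y,X,Y,s:cv2.resize(c['img'][y:Y,x:X,::-1],None,fx=s,fy=s,interpolation=cv2.INTER_CUBIC)
A=f(a,320,150,410,300,4); B=f(b,225,170,325,270,4); B=cv2.copyMakeBorder(B,0,A.shape[0]-B.shape[0],0,0,cv2.BORDER_CONSTANT)
cv2.imwrite('pics/rel.png',np.hstack([A,B]))
E
```

```text
time_s: 29.5
eef_pos: [0.6573, 0.0365, 0.0102]
eef_rot: [0.0, 0.754, 0.657, 0.0]
wrist_force: [-0.0, -0.0, -0.9]
opening: 0.642
time_s: 30.5
eef_pos: [0.6363, -0.1166, 0.0807]
eef_rot: [0.0, 0.754, 0.657, 0.0]
wrist_force: [-0.9, 0.6, -0.6]
opening: 0.642
eef -0.029184333699784692 0.6462566394352612
side depth_rod [ 0.6488 -0.3608  0.0041] -0.26942555318990835 0.691795063215927 0.49
side cursor_face [ 0.6342 -0.1032  0.042 ] -0.016160902845331976 0.6423686401778281 0.6
top depth_rod [0.6541 0.0343 0.0339] 0.12279110609181192 0.6433571570425711 0.78
top rod_end [0.6519 0.0098 0.0488] 0.09817918868769054 0.6445777423311554 0.85
```

View pics/rel.png

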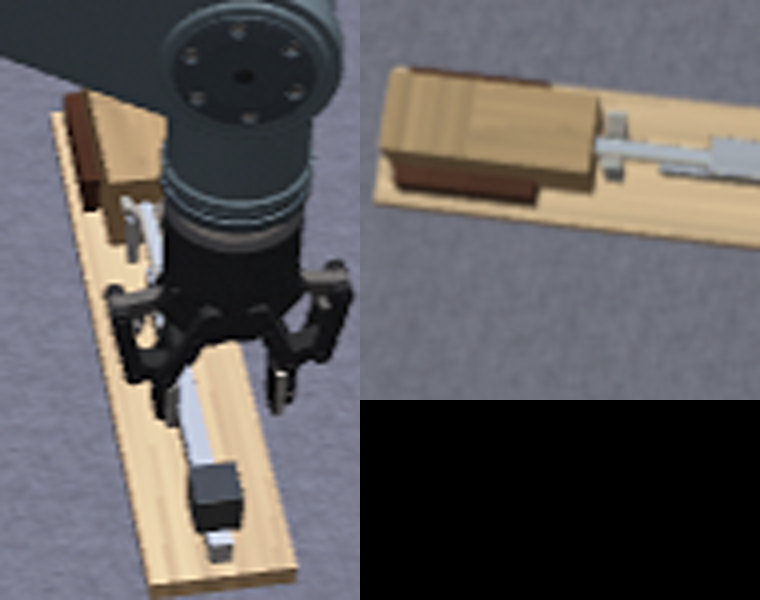

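The rod runs through the fork into the hole with its handle on the beam, at (735,155) in the top crop. The fingers are above the cursor, which is at (215,495). I'll lower, grip, and slide the cursor.

```bash
python3 -m pendant '[[[-0.4,-3,-15,0,55],[0,0,-20,0,55],[0,0,-15,0,55],[0,0,-8,0,55],[0,0,0,0,55]]]' >/dev/null; python3 ok.py && python3 -m pendant '[[[0,0,-4,0,55],[0,0,-3,0,55],[0,0,-2,0,55],[0,0,0,0,55]]]' >/dev/null; python3 ok.py;  python3 -m pendant '[[[0,0,0,0,40],[0,0,0,0,30],[0,0,0,0,24],[0,0,0,0,24]]]'; python3 ok.py
```

```text
[ 0.6351 -0.1196  0.0209] [0.9 1.2 0.8]
[ 0.6357 -0.1198  0.0131] [-0.7 -0.5  0.4]
time_s: 32.52
eef_pos: [0.6348, -0.1196, 0.0134]
eef_rot: [-0.001, 0.754, 0.657, -0.001]
wrist_force: [-5.4, 0.1, 5.8]
opening: 0.329
[ 0.6348 -0.1196  0.0134] [-5.4  0.1  5.8]
```

```bash
python3 -m pendant '[[[-0.4,3,0.5,0,24],[0.5,4,0,0,24],[0.8,6,0,0,24],[0.8,6,0,0,24],[0.8,6,0,0,24],[0.8,6,0,0,24],[0.8,6,0,0,24],[0,0,0,0,24]]]' >/dev/null; python3 ok.py
python3 - <<'E'
from h import *
a=cam('side')
for d in spotter.tip_of('side','cursor_face')[:1]: print(w(a,d['at']),d['confidence'])
E
```

```text
[ 0.6402 -0.0816  0.0135] [ 2.3  1.8 -2.5]
[ 0.64013003 -0.06755509  0.04102337] 0.61
```

```bash
python3 -m pendant '[[[0.8,6,0,0,24],[0.8,6,0,0,24],[0.8,6,0,0,24],[0.8,6,0,0,24],[0.8,6,0,0,24],[0.8,6,0,0,24],[0.8,6,0,0,24],[0,0,0,0,24]]]' >/dev/null; python3 ok.py && python3 -m pendant '[[[0.7,5,0,0,24],[0.7,5,0,0,24],[0.4,3,0,0,24],[0.4,3,0,0,24],[0.3,2,0,0,24],[0,0,0,0,24]]]' >/dev/null; python3 ok.py
python3 - <<'E'
from h import *
for n in ['side','top']:
  a=cam(n)
  for t in ['cursor_face','rod_end','depth_rod']:
    for d in spotter.tip_of(n,t)[:1]: print(n,t,w(a,d['at']),d['confidence'])
E
```

```text
[ 0.6462 -0.0397  0.0136] [ 5.4 -0.  -6.7]
[ 0.6487 -0.0223  0.0136] [ 6.7 -1.3 -7.2]
side cursor_face [ 0.64937595 -0.00722463  0.0436838 ] 0.62
side rod_end [0.65552825 0.00920242 0.04364803] 0.43
side depth_rod [0.65380768 0.03966783 0.03053969] 0.48
top rod_end [ 0.64943032 -0.02166784  0.03442911] 0.42
top depth_rod [0.65602296 0.03209576 0.03201621] 0.59
```

```bash
python3 -m pendant '[[[0.8,3,-0.4,0,24],[0.8,3,0,0,24],[0.5,2,0,0,24],[0,0,0,0,24]]]' >/dev/null; python3 ok.py && python3 -m pendant '[[[0.2,1.5,0,0,24],[0,0,0,0,24]]]' >/dev/null && python3 ok.py && python3 -m pendant '[[[0.14,1,0,0,24],[0,0,0,0,24]]]' >/dev/null && python3 ok.py && python3 -m pendant '[[[0.14,1,0,0,24],[0,0,0,0,24]]]' >/dev/null && python3 ok.py && python3 -m pendant '[[[0.14,1,0,0,24],[0,0,0,0,24]]]' >/dev/null && python3 ok.py
```

```text
[ 0.6499 -0.0142  0.0135] [-0.5  0.2  1.5]
[ 0.65   -0.0131  0.0134] [-2.1 -0.8  4.5]
[ 0.6502 -0.0122  0.0134] [-4.8 -1.5  5.1]
[ 0.6503 -0.0112  0.0134] [-3.9 -0.7  5.5]
[ 0.6504 -0.0102  0.0134] [-4.1 -1.1  5.8]
```

```bash
python3 -m pendant '[[[0.1,1,0.2,0,24],[0,0,0,0,24]]]' >/dev/null; python3 ok.py && python3 -m pendant '[[[0.1,1,0,0,24],[0,0,0,0,24]]]' >/dev/null && python3 ok.py && python3 -m pendant '[[[0.1,1,0,0,24],[0,0,0,0,24]]]' >/dev/null && python3 ok.py && python3 -m pendant '[[[0.1,1,0,0,24],[0,0,0,0,24]]]' >/dev/null && python3 ok.py && python3 -m pendant '[[[0.1,1,0,0,24],[0,0,0,0,24]]]' >/dev/null && python3 ok.py && python3 -m pendant '[[[0.1,1,0,0,24],[0,0,0,0,24]]]' >/dev/null && python3 ok.py
```

```text
[ 0.6506 -0.0092  0.0134] [-3.6 -1.9  4.7]
[ 0.6507 -0.0082  0.0134] [-4.1 -1.1  5.6]
[ 0.6508 -0.0072  0.0134] [-4.5 -1.1  5.3]
[ 0.651  -0.0061  0.0134] [-4.1 -0.8  5.2]
[ 0.6512 -0.0052  0.0134] [-3.9 -1.1  5.5]
[ 0.6513 -0.0042  0.0134] [-3.5 -1.5  5.4]
```

```bash
python3 -m pendant '[[[0.1,1,0,0,24],[0,0,0,0,24]]]' >/dev/null; python3 ok.py && python3 -m pendant '[[[0.1,1,0,0,24],[0,0,0,0,24]]]' >/dev/null && python3 ok.py && python3 -m pendant '[[[0.1,1,0,0,24],[0,0,0,0,24]]]' >/dev/null && python3 ok.py && python3 -m pendant '[[[0.1,1,0,0,24],[0,0,0,0,24]]]' >/dev/null && python3 ok.py
python3 - <<'E'
from h import *
for n in ['side','top']:
  a=cam(n)
  for t in ['cursor_face','rod_end','depth_rod']:
    for d in spotter.tip_of(n,t)[:1]: print(n,t,w(a,d['at']),d['confidence'])
print(monitor.get_obs()['time_s'])
E
```

```text
[ 0.6515 -0.0032  0.0134] [-4.2 -1.4  5.1]
[ 0.6515 -0.0029  0.0134] [-3.8 -3.8  5.4]
[ 0.6515 -0.0029  0.0134] [-4.1 -6.9  5. ]
[ 0.6515 -0.0028  0.0134] [ -4.9 -10.    5.1]
side cursor_face [0.65302591 0.00810902 0.04290457] 0.47
side rod_end [ 0.50119502 -0.37918744 -0.00091086] 0.58
side depth_rod [0.65577672 0.03617608 0.03235643] 0.54
top rod_end [0.65535133 0.03291219 0.03391683] 0.74
top depth_rod [ 0.78185827 -0.17641198  0.00420697] 0.65
40.175
```

Contact: the TCP stalls at y = -0.0029, where I predicted, and the force rises to 10 N. I'll relieve the load, release, lift clear, and check.

```bash
python3 -m pendant '[[[-0.2,-1.8,0,0,24],[0,0,0,0,24]]]' >/dev/null; python3 ok.py; python3 -m pendant '[[[0,0,0,0,34],[0,0,0,0,45],[0,0,0,0,55],[0,0,0,0,55]]]' | grep -E "pos|force"; python3 -m pendant '[[[0,0,15,0,55],[0,0,30,0,55],[0,0,40,0,55],[-20,-60,20,0,55],[-20,-60,20,0,55],[-20,-60,0,0,55],[-20,-60,0,0,55],[0,0,0,0,55]]]'
python3 - <<'E'
from h import *
np.set_printoptions(precision=4,suppress=True)
y=np.radians(82.2); u=np.array([np.cos(y),np.sin(y)])
a=cam('side'); b=cam('top')
for m,c in [('side',a),('top',b)]:
  for t in ['depth_rod','rod_end','cursor_face']:
    for d in spotter.tip_of(m,t)[:1]: p=w(c,d['at']); print(m,t,p,p[:2]@u,round(d['confidence'],2))
f=lambda c,x,y,X,Y,s:cv2.resize(c['img'][y:Y,x:X,::-1],None,fx=s,fy=s,interpolation=cv2.INTER_CUBIC)
A=f(a,325,150,400,300,4); B=f(b,225,175,405,245,2.7); B=cv2.copyMakeBorder(B,0,A.shape[0]-B.shape[0],0,0,cv2.BORDER_CONSTANT)
cv2.imwrite('pics/fin.png',np.hstack([A,B]))
E
```

```text
[ 0.6515 -0.0028  0.0135] [-2.8 -4.8  5.3]
eef_pos: [0.6516, -0.0018, 0.0133]
wrist_force: [0.9, 0.0, -0.2]
time_s: 41.92
eef_pos: [0.5732, -0.2386, 0.1376]
eef_rot: [0.001, 0.756, 0.655, -0.0]
wrist_force: [-0.2, 0.7, -0.6]
opening: 0.642
side depth_rod [ 0.6496 -0.3594  0.002 ] -0.267871191317506 0.56
top depth_rod [0.6561 0.0312 0.0338] 0.11994441197723393 0.54
top rod_end [0.6563 0.0133 0.0468] 0.1022398167169337 0.61
top cursor_face [0.6535 0.011  0.0435] 0.09954741970543977 0.59
```

View pics/fin.png

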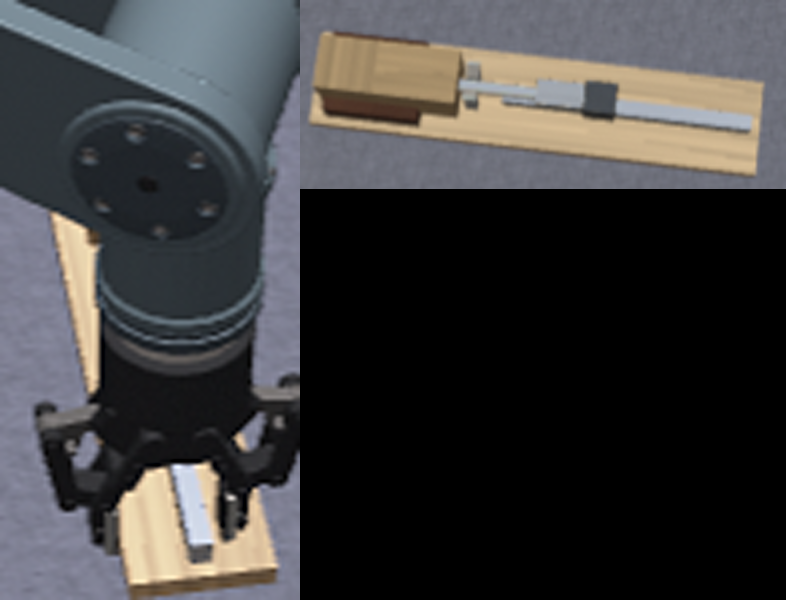

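The top crop shows the rod in the hole and the cursor at (600,100) touching the handle's end at (584,95). The gripper is clear. Handing in.

```bash
python3 -c "
from bench import order; print(order.hand_in())"
```

```text
the job is handed in; nothing more can be done
None
```

The rod is bottomed in the hole at about 58 mm, the cursor is up against the end of its handle, and both are let go. I handed the job in at about 42 s, but it reported no verdict.

- **Bottoming:** I slid the rod in by small steps until the tool stopped moving. The wrist force read at most about 8.5 N, well under the 40 N limit. The cursor was still about 115 mm from the handle then.
- **Cursor:** I gripped it and slid it up until it stalled, within 1 mm of where I expected, with the force reaching 10 N. I eased off before letting go.
- **Last checks:** the final top picture shows the rod in line through the fork and the cursor touching the handle, with the gripper clear. The networks put the handle's end and the cursor face within 2.7 mm along the beam. That is just over the 2.5 mm tolerance but inside their own 4 mm accuracy, so I relied on the felt contact.
- **What failed or disagreed:**
  - My first grasp closed on air, because the real finger tips sit about 23–28 mm above the reported TCP. I went lower while watching the force, and the second grasp held.
  - The side view was blocked by the arm at the end, and its rod reading there was a false hit.
  - I did not measure the bystanders afterwards, but the arm never worked near them.

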